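# Load a colour test coupon under the spring clip

### The arm

A 6-joint arm with a two-finger parallel gripper is mounted at the origin on the work surface. World frame = base frame: x ahead of the robot, y to its left, z up, the work surface at z = 0. Lengths are in m, angles in rad, forces in N, time in s.
With the tool pointing down it reaches from about 0.275 to 1 m from the base axis. Payload 8.4 kg.
Tool frame: the origin (TCP) lies on the front face of the gripper's body, between the roots of the fingers; the fingertips stand 73 mm ahead of it and the grasp point (between the pads) lies 54 mm ahead of it; z points along the fingers, y is the direction in which the jaws open and shut (so a half turn about z gives the same grasp; the last joint's range is limited). The gripper opens to 85 mm and grips with 20 to 120 N. Pads are 22 mm wide; open, the fingers measure 114 mm over their backs; the gripper's body (76 mm by 85 mm) begins 54 mm behind the grasp point. The pads swing forward as they close: fully open they stand 13 mm farther back than shut.
Start: joints at [-1.112, 0.353, 1.633, -0, 1.155, -0.002], TCP at [0.278, -0.56, 0.304] pointing down, gripper open.
Joint ranges: [-2.63, 2.63], [-0.92, 2.1], [0.06, 2.66], [-1.3, 4.44], [0, 2.69], [-3.02, 3.02]. Speed limits (rad/s): [2.22, 2.22, 2.79, 3.14, 3.14, 3.14].

### API

Orientations are given as a unit quaternion [w, x, y, z].
In Python, from workcell import arm gives the robot as it stands.
- The arm moves only by the tool apply_moves, never from a script. Its argument "rows" is a list of rows, each a list of 3 entries, a list of its own where there are three numbers: the shift along the tool's x, y, z in m, then the turn about the tool's z in degrees, then the finger opening in m, from 0 to 0.0854. In form: [[[tx, ty, tz], yaw, grip], ...]. A call has exactly 8 rows; each row is the pose to reach, as a shift and turn from the pose commanded when the call began, along the tool's axes at that moment; what a row does not reach only later rows make up. A row lasts 1/10 s, in which the tool goes at most 50 mm and 8.59 degrees, less where a joint would pass 70% of its speed; a pose out of reach is approached as far as the arm can. A call with a gripper value outside its range is refused whole. The fingers move at their own pace and stop on an object; "force" is the grip in N (left out, the last holds). Time passes only in rows, so rows that repeat a pose let the fingers close, or fill a call up. It gives the time, the measured TCP pose, the force and the opening at its end, in the units of the state.
- arm.observe(): the state, without advancing time (a new reading comes with each control period).
- arm.snapshot(name): name is "side" or "top"; returns the picture (480x640x3 uint8, red, green, blue); there is no depth.
- arm.calibration(name): a dict with "fx", "fy", "cx", "cy" (pixels), "k1" (the pictures are not rectified: a ray, as slopes to the right and down, at radius r is drawn at 1 + k1 r^2 times it, then the intrinsics apply), "xyz" and "rotation" of the camera in the world. Camera axes: x right, y down, z forward; pixel columns grow to the right and rows downward; lengths in m; the calibration is good to about 2 mm. A picture is of the moment at which its call begins. calibration takes no time and is no camera call.
- arm.job_done(): hands the job in, once; it reports no verdict.
The state is a dict: "time_s": time; "joint_pos": joint angles; "dq": joint speeds; "joint_torque": joint torques, N m; "ee_pos": TCP position; "tool_rot": TCP orientation; "contact_force": force on the tool from outside, world axes, zero at the start; "ft_torque": the same for the moment, N m; "opening": finger opening in m.
Only numpy, scipy, OpenCV 4.12 (cv2) and the standard library are available. Lean on these libraries where they do the work, as an engineer would, in place of code of your own. Each camera call takes 0.05 s, during which the arm holds its last target.

### The job

Load the coupon holder into the wooden fixture: with one fingertip press the clip's long side bar down and keep it down, and with the other fingertip push the holder by its upright end plate along its channel, under the raised jaw, until it is fully home against the end stop. Only then let the bar up, so that the jaw clamps the holder, and move clear. Do not lift or tip the holder, and leave the tub, bowl, palette knife and spray bottle where they are.

Things in the scene. Friction and masses are not known exactly. Their poses are not given: they have to be found in the camera images.
- fixture: Board 270x160x16 mm, screwed to the table. Origin: at table height under the channel's centre line; x = push direction, y = towards the press bar. Spans x -190..80, y -50..110; channel floor at z 16 mm. Channel sides 6 mm high, inner faces at y -30 and 30, x -160..60. The clip's axle runs along x at y 48, z 36, in 2 brackets (8x14 mm, top z 46) at x -181 and 58.
- jaw (a point): Middle of the underside of the steel clip's jaw. The jaw is 25 mm long (fixture x 20 to 45 mm) and 12 mm wide, on an arm from the axle, over the channel near fixture y 2 mm. At rest its underside is 1.5 mm above the channel floor, so it blocks the 6 mm thick holder; it lifts as the bar is pressed.
- clip (a joint): Angle of the spring clip, rad: 0 = at rest (bar up, jaw down), 0.32 = bar fully down on its limit. Pressing the bar raises the jaw, which clears the holder above about 0.13, amply at 0.25. Clamped on the loaded holder it reads about 0.10. A spring returns it: pressing at the point bar takes about 3 N to start, 6 N fully down.
- bar (a point): Point on top of the clip's press bar, 40 mm from the axle; at rest at fixture x -85, y 86, z 46 mm; 10 mm lower at 0.25 rad. The bar is a plain steel plate 6 mm thick beside the channel: fixture x -176 to 9, y 53 to 102 mm, outer edge tipped up at rest, level (top at z 36) at 0.25. A fingertip may slide along it.
- holder: Loose aluminium coupon holder, about 0.18 kg, in the channel (2 mm play each side): flat plate 90 (x) x 56 (y) x 6 mm, a marbled terracotta coupon set flush in it, and an upright end plate 6 mm thick, 56 wide, top 32 mm above the underside, at its trailing end (x -45 to -39). Origin: centre of underside; x points to the leading edge. Starts with that edge 18 to 58 mm short of the jaw.
- holder_front (a point): Middle of the holder's leading edge, at its underside (45 mm ahead of its origin); touches the point stop when home.
- stop (a point): Point on the end stop's face, on the channel's centre line, at the channel floor: fixture x +60, y 0, z 16 mm.
- tub: Bystander: terracotta-coloured lidded tub, 100 mm wide, 130 mm high, standing beyond the end stop. Origin: centre of its underside.
- bowl: Bystander: marbled bowl, 140 mm wide, 60 mm high. Origin: centre of its underside.
- knife: Bystander: palette knife 200 mm long lying on the table.
- sprayer: Bystander: white spray bottle, 68 mm wide, 192 mm high. Origin: centre of its underside.
Mind the look-alikes: they are no part of the job. There is more than one size of the holder; the job needs the middle-sized.

How it is judged:
On the way, in this order (a step that is already met when the one before it is completed fails the run):
1. a fingertip presses the clip's bar down, raising the jaw, before the holder is under it (value of joint clip above 0.13 rad and contact force between the fingers and fixture above 0.5 N and x of holder_front in the frame of fixture below 0.02 m), for 0.1 s.
2. the holder is pushed home against the stop with the bar still held down (value of joint clip above 0.12 rad and contact force between the fingers and fixture above 0.5 N and x of holder_front in the frame of fixture above 0.056 m), for 0.1 s.
At the end, for the whole second after the job is handed in: The holder lies flat in the channel, its leading edge within 4 mm of the end stop, and the released clip rests on it (clip angle 0.075 to 0.125), everything at rest (x of holder_front in the frame of fixture between 0.056 and 0.063 m and y of holder_front in the frame of fixture between -0.004 and 0.004 m and angle between the x axis of holder and the x axis of fixture, either way round below 0.06 rad and z of holder in the frame of fixture below 0.019 m and value of joint clip between 0.075 and 0.125 rad and linear speed of holder below 0.01 m/s and velocity of joint clip below 0.05 rad/s); the robot touches nothing.
It fails at once if the holder was lifted or tipped (z of holder in the frame of fixture above 0.026 m or angle between holder's own z axis and vertical above 0.2 rad).
It fails at once if the jaw was let down on the holder before it was home (x of holder_front in the frame of fixture between 0.024 and 0.053 m and value of joint clip below 0.11 rad).
It fails at once if a bystander was moved (distance of any of tub, bowl, knife, sprayer from where it was at the start of the episode above 0.03 m).
It also fails if it takes over 43 s, if anything falls off the work surface, if the arm or the gripper's body presses on something with over 40 N, if the wrist force passes 120 N, or if a joint passes its speed limit or range.

## Working session

There is one attempt and no reset: what is moved stays moved. The work goes in short steps, Python scripts to look and compute and a tool call to move; the robot and the scene stay as the last step left them, time stands still between calls to the robot, and variables do not carry over. Pictures are saved under pics/ and viewed, and the job is handed in when it is done.

Besides the shell and the picture viewer there is one more tool, called after "Call:" by a JSON object that holds its "method" and its "body". apply_moves: Moves the arm, as the interface text tells. Its arguments: {"type":"object","properties":{"rows":{"type":"array","items":{"type":"array"}},"force":{"type":"number"}},"required":["rows"]}

```bash
ls; mkdir -p pics; python3 - <<'E'
from workcell import arm
import cv2
for n in("top","side"):
    cv2.imwrite(f"pics/{n}0.png",arm.snapshot(n)[:,:,::-1]); print(arm.calibration(n))
print(arm.observe())
E
```

```text
pics
{'fx': 477.8302944265104, 'fy': 477.8302944265104, 'cx': 320.4918478846173, 'cy': 238.3314391447213, 'k1': 0.016004977912622256, 'xyz': array([0.50581614, 0.15902071, 0.9950309 ]), 'rotation': array([ 0.03351095, -0.69879708,  0.71408117, -0.02545085])}
{'fx': 440.8024514771853, 'fy': 440.8024514771853, 'cx': 312.1740303035191, 'cy': 244.32904907425439, 'k1': -0.08272535191916248, 'xyz': array([ 0.24832004, -0.3530159 ,  0.41400328]), 'rotation': array([-0.48141019,  0.83054689, -0.24814761,  0.12984163])}
{'time_s': 0.1, 'joint_pos': array([-1.11243106e+00,  3.53611588e-01,  1.63403618e+00,  1.09057405e-05,
        1.15520338e+00, -2.42318280e-03]), 'dq': array([-0.00102346, -0.00156717, -0.00270118,  0.00086905, -0.00077095,
       -0.00010198]), 'joint_torque': array([ 1.04350569e-03, -6.06361198e+01, -3.42818391e+01,  1.29695870e-06,
        3.90976100e-03, -2.30132798e-05]), 'ee_pos': array([ 0.27775456, -0.55952744,  0.30322637]), 'tool_rot': array([-6.14095076e-04,  9.73576756e-01,  2.28359156e-01, -1.37352842e-04]), 'contact_force': array([-0.29868644, -0.41297554, -0.10483042]), 'ft_torque': array([ 0.00604026, -0.04640788, -0.06472553]), 'opening': 0.08527579213759}
```

View pics/top0.png

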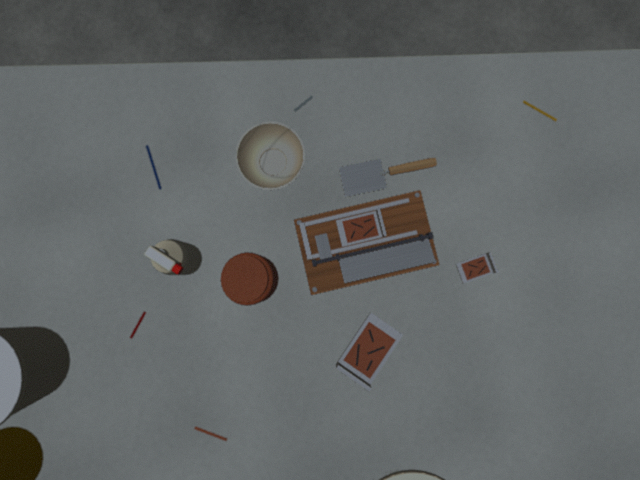

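View pics/side0.png

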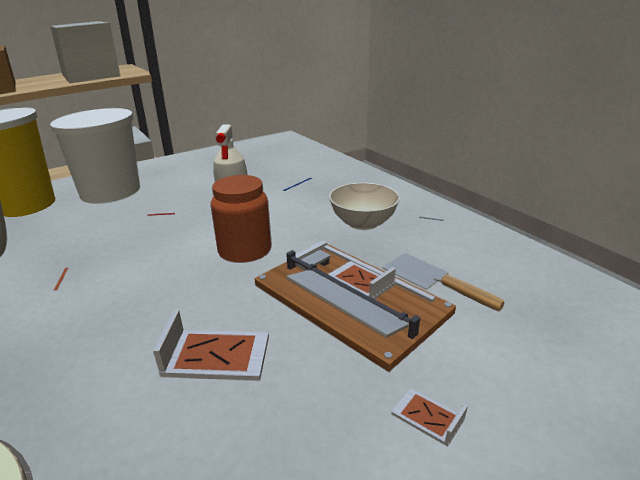

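The candidates for the holder, in top-view pixels, are (360,229) in the channel, a large one at (370,350) and a small one at (476,267). The one in the channel looks right because it's the middle size. I'll check that in an enlarged crop.

```bash
cat > h.py <<'E'
import numpy as np,cv2
from workcell import arm
from scipy.spatial.transform import Rotation as R
def cam(n):
    c=arm.calibration(n); q=c['rotation']; return c,R.from_quat([q[1],q[2],q[3],q[0]]).as_matrix()
def ray(n,u,v):
    c,M=cam(n); d=np.array([(u-c['cx'])/c['fx'],(v-c['cy'])/c['fy']]); s=d.copy()
    for _ in range(20): s=d/(1+c['k1']*(s@s))
    return c['xyz'],M@np.array([s[0],s[1],1])
def onz(n,u,v,z):
    o,d=ray(n,u,v); return o+d*(z-o[2])/d[2]
def px(n,p):
    c,M=cam(n); q=M.T@(np.array(p)-c['xyz']); s=q[:2]/q[2]; s=s*(1+c['k1']*(s@s))
    return np.array([c['fx']*s[0]+c['cx'],c['fy']*s[1]+c['cy']])
E
python3 - <<'E'
from h import *
t=cv2.imread('pics/top0.png')
cv2.imwrite('pics/crop0.png',cv2.resize(t[180:305,285:450],None,fx=4.8,fy=4.8,interpolation=cv2.INTER_CUBIC))
t=cv2.imread('pics/side0.png')
cv2.imwrite('pics/crops0.png',cv2.resize(t[230:375,245:465],None,fx=3.6,fy=3.6,interpolation=cv2.INTER_CUBIC))
for u,v in [(295,220),(418,191),(439,266),(312,294)]: print(onz('top',u,v,.016))
E
```

```text
[0.62691091 0.22112883 0.016     ]
[ 0.68144638 -0.03420351  0.016     ]
[ 0.52586492 -0.07095897  0.016     ]
[0.47443775 0.18901641 0.016     ]
```

View pics/crop0.png

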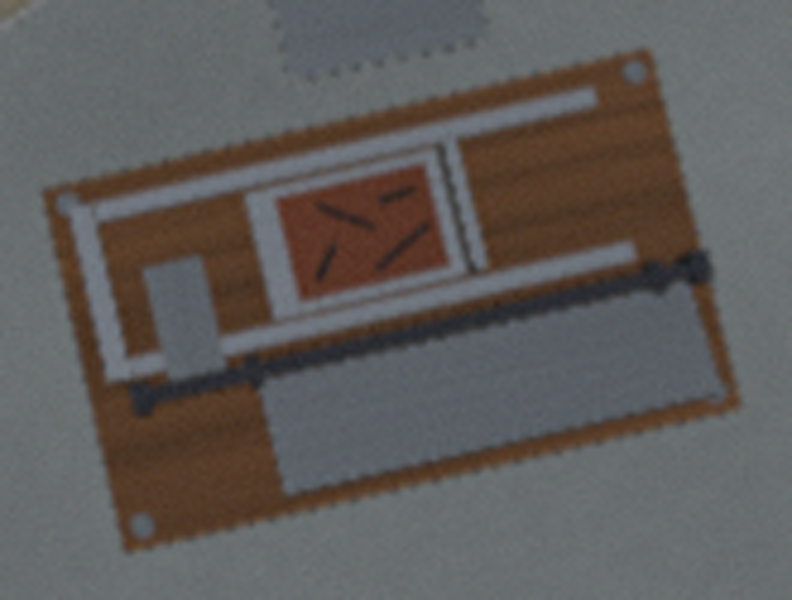

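View pics/crops0.png

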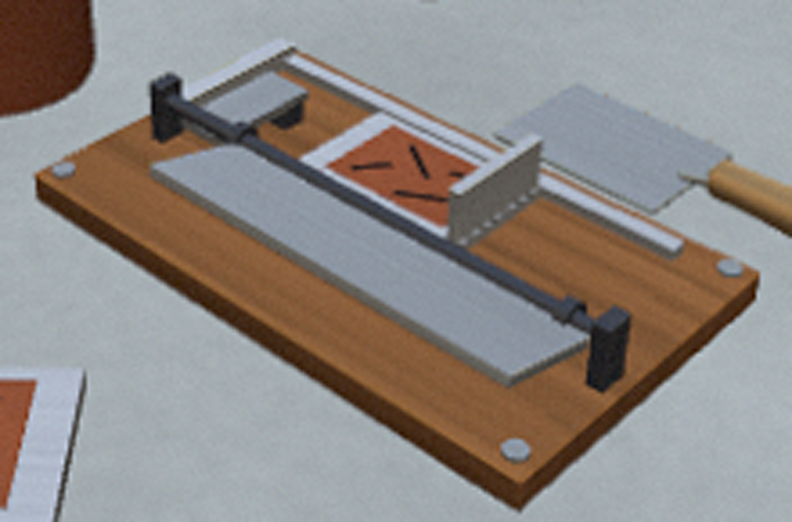

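```bash
cat >> h.py <<'E'
F=np.array([[80,-50],[-190,-50],[-190,110],[80,110]])/1000.
def fit(P,W):
    a,b=P.mean(0),W.mean(0); H=(P-a).T@(W-b); th=np.arctan2(H[0,1]-H[1,0],H[0,0]+H[1,1])
    c,s=np.cos(th),np.sin(th); Rm=np.array([[c,-s],[s,c]]); t=b-Rm@a
    return th,Rm,t
E
python3 - <<'E'
from h import *
cr=np.array([(44,188),(648,50),(740,405),(127,550)],float)
uv=(cr+.5)/4.8-.5+np.array([285,180])
W=np.array([onz('top',u,v,.016)[:2] for u,v in uv])
th,Rm,t=fit(F,W); print('top',np.degrees(th),t,(F@Rm.T+t-W)*1000)
cs=np.array([(37,180),(757,275),(519,500)],float); us=(cs+.5)/3.6-.5+np.array([245,230])
Ws=np.array([onz('side',*p,.016)[:2] for p in us]); print(us)
# side: (80,110) left; (-190,-50) right; (-190,110) bottom
for f,w in zip(F[[3,1,2]],Ws): print('side',f,(w-(Rm@f+t))*1000)
inv=lambda w:Rm.T@(w-t)*1000
for n,c,z in [('plate far top',(442,142),.048),('plate near top',(472,270),.048),('lead far',(247,196),.022),('lead near',(273,322),.022),('bar far L',(283,493),.046),('bar R',(727,397),.05),('jawL',(143,268),.03),('stop',(100,213),.022),('brk',(705,268),.046),('brk',(145,400),.046)]:
    p=(np.array(c)+.5)/4.8-.5+np.array([285,180]); print(n,inv(onz('top',*p,z)[:2]).round(1))
for n,c,z in [('plate top far trail',(541,140),.048),('plate top near trail',(462,192),.048),]:
    p=(np.array(c)+.5)/3.6-.5+np.array([245,230]); print('s',n,inv(onz('side',*p,z)[:2]).round(1))
print('tool',R.from_quat(np.roll(arm.observe()['tool_rot'],-1)).as_matrix())
E
```

```text
top 101.90120044718904 [0.59726756 0.13658167] [[ 0.17243784  1.54860901]
 [ 1.96288774 -1.44132411]
 [-1.17116439 -1.3515638 ]
 [-0.9641612   1.2442789 ]]
[[254.91666667 279.63888889]
 [454.91666667 306.02777778]
 [388.80555556 368.52777778]]
side [0.08 0.11] [ 0.25530526 -5.3102566 ]
side [-0.19 -0.05] [-3.00666525  1.175568  ]
side [-0.19  0.11] [-5.03319065 -4.18760566]
plate far top [-88.2 -26.1]
plate near top [-87.7  28.7]
lead far [ -5.4 -25.5]
lead near [-3.8 29.4]
bar far L [  9.6 100.4]
bar R [-176.6  103.4]
jawL [44.8 -4.9]
stop [ 57.4 -32.7]
brk [-181.8   49.7]
brk [56.3 50.2]
s plate top far trail [-93.8 -26.5]
s plate top near trail [-93.5  25.4]
tool [[ 8.95704154e-01  4.44650165e-01 -5.47915535e-04]
 [ 4.44650502e-01 -8.95703437e-01  1.13300583e-03]
 [ 1.30213986e-05 -1.25846894e-03 -9.99999208e-01]]
```

The crop confirms it: the channel holder is the one, with its leading edge at fixture x ≈ -3.5 mm and the back of its end plate at ≈ -93.5 mm. That leaves about 23 mm to the jaw, which fits the 18–58 mm range. My plan is one finger on the bar at y ≈ 83 and the other behind the plate at y ≈ 3, with the tool's y axis along the fixture's -y.

```bash
cat >> h.py <<'E'
TH=np.radians(101.9); FR=np.array([[np.cos(TH),-np.sin(TH)],[np.sin(TH),np.cos(TH)]]); FT=np.array([0.59727,0.13658])
def f2w(x,y): return FR@np.array([x,y])+FT
def w2f(p): return FR.T@(np.array(p)[:2]-FT)
def st():
    s=arm.observe(); M=R.from_quat(np.roll(s['tool_rot'],-1)).as_matrix(); f=s['contact_force']
    print('t',s['time_s'],'ee',s['ee_pos'].round(4),'fix',(w2f(s['ee_pos'])*1000).round(1),'yangle',np.degrees(np.arctan2(M[1,1],M[0,1])).round(2),'F fix',(FR.T@f[:2]).round(2),f[2].round(2),'op',s['opening'].round(4)); return s,M
def to(x,y,z):
    s,M=st(); w=np.array([*f2w(x,y),z]); print('tool shift',(M.T@(w-s['ee_pos'])).round(4))
E
python3 -c "
from h import *
print(f2w(-.115,.043)); to(-.115,.043,.16)"
```

```text
[0.57890759 0.01518469]Traceback (most recent call last):
  File "<string>", line 3, in <module>
    print(f2w(-.115,.043)); to(-.115,.043,.16)
                            ~~^^^^^^^^^^^^^^^^
  File "h.py", line 27, in to
    s,M=st(); w=np.array([*f2w(x,y),z]); print('tool shift',(M.T@(w-s['ee_pos'])).round(4))
        ~~^^
  File "h.py", line 25, in st
    print('t',s['time_s'],'ee',s['ee_pos'].round(4),'fix',(w2f(s['ee_pos'])*1000).round(1),'yangle',np.degrees(np.arctan2(M[1,1],M[0,1])).round(2),'F fix',(FR.T@f[:2]).round(2),f[2].round(2),'op',s['opening'].round(4)); return s,M
                                                                                                                                                                                                    ^^^^^^^^^^^^^^^^^^
AttributeError: 'float' object has no attribute 'round'
```

```bash
sed -i "s/s\['opening'\].round(4)/round(s['opening'],4)/" h.py
python3 -c "
from h import *
to(-.115,.043,.16)"
```

```text
t 0.1 ee [ 0.2778 -0.5595  0.3032] fix [-615.3  456.2] yangle -63.6 F fix [-0.34  0.38] -0.1 op 0.0853
tool shift [ 0.5253 -0.3807  0.1437]
```

Call:
{"method": "apply_moves", "body": {"rows": [[[0.033,-0.024,0],-5,0.066],[[0.066,-0.048,0],-10,0.066],[[0.099,-0.072,0],-15,0.066],[[0.132,-0.096,0],-20,0.066],[[0.165,-0.12,0],-25,0.066],[[0.198,-0.144,0],-30,0.066],[[0.231,-0.168,0],-35,0.066],[[0.264,-0.192,0],-40,0.066]], "force": 60}}

```text
time_s: 0.9
ee_pos: [0.4294, -0.2688, 0.3037]
tool_rot: [-0.0, 0.836, 0.549, -0.0]
contact_force: [0.3, -0.1, 0.0]
opening: 0.0663
```

```bash
python3 -c "
from h import *
to(-.115,.043,.16)"
```

```text
t 0.9 ee [ 0.4294 -0.2688  0.3037] fix [-362.1  247.9] yangle -23.4 F fix [-0.19 -0.23] 0.03 op 0.0663
tool shift [0.32   0.0245 0.1437]
```

Call:
{"method": "apply_moves", "body": {"rows": [[[0.04,0.003,0],-5,0.066],[[0.08,0.006,0],-10,0.066],[[0.12,0.009,0.01],-15,0.066],[[0.16,0.012,0.02],-20,0.066],[[0.2,0.015,0.03],-25,0.066],[[0.24,0.018,0.045],-30,0.066],[[0.28,0.021,0.06],-35.3,0.066],[[0.315,0.024,0.08],-35.3,0.066]]}}

```text
time_s: 1.7
ee_pos: [0.578, 0.0105, 0.2236]
tool_rot: [0.0, 0.63, 0.777, 0.0]
contact_force: [0.7, -0.8, -0.3]
opening: 0.0661
```

Call:
{"method": "apply_moves", "body": {"rows": [[[0,0,0.01],0,0.066],[[0,0,0.02],0,0.066],[[0,0,0.03],0,0.066],[[0,0,0.04],0,0.066],[[0,0,0.05],0,0.066],[[0,0,0.05],0,0.066],[[0,0,0.05],0,0.066],[[0,0,0.05],0,0.066]]}}

```text
time_s: 2.5
ee_pos: [0.5774, 0.0084, 0.1744]
tool_rot: [0.0, 0.631, 0.775, 0.0]
contact_force: [0.5, -0.2, -0.0]
opening: 0.0662
```

```bash
python3 -c "
from h import *
to(-.115,.043,.14)
a=arm.snapshot('side');b=arm.snapshot('top')
cv2.imwrite('pics/s1.png',cv2.resize(a[130:390,220:500],None,fx=2.2,fy=2.2)[:,:,::-1])
cv2.imwrite('pics/t1.png',cv2.resize(b[170:310,280:460],None,fx=4,fy=4)[:,:,::-1])
"
```

```text
t 2.5 ee [0.5774 0.0084 0.1744] fix [-121.3   45.9] yangle 11.68 F fix [-0.29 -0.43] -0.04 op 0.0662
tool shift [0.0063 0.0028 0.0344]
```

View pics/s1.png

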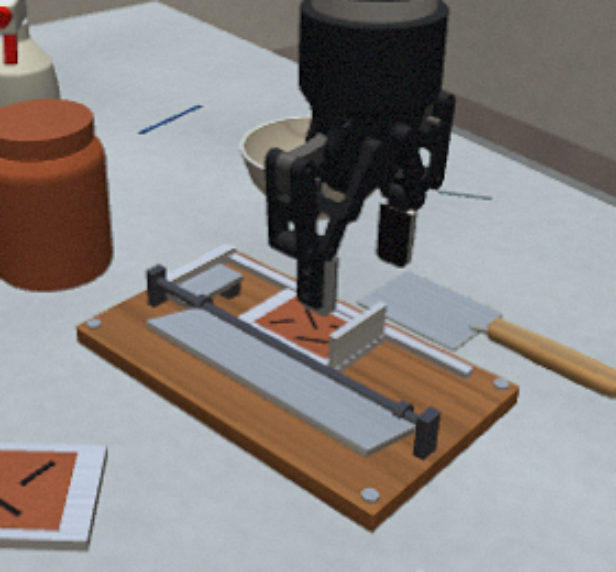

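View pics/t1.png

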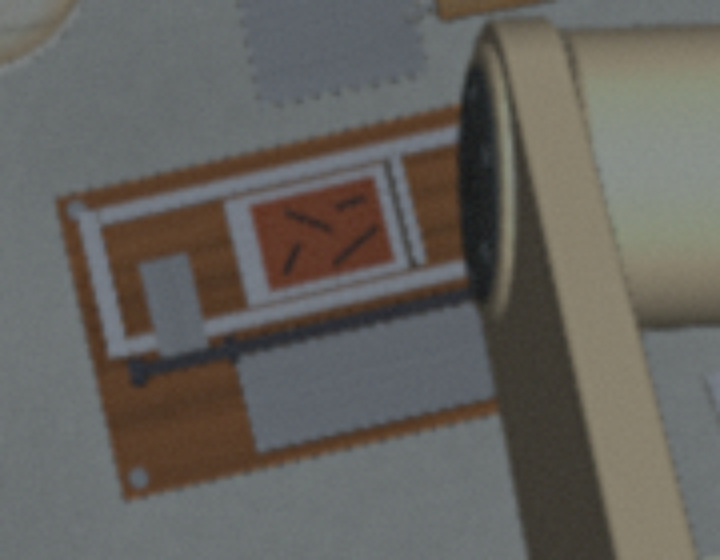

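The side view shows both tips hanging in the air above the fixture. The near tip's bottom edge is at crop (318,310), or image (364,271). I'll check that against where it should project.

```bash
python3 -c "
from h import *
for y in (.079,.086,.093):
  for z in (.101,.107): print(y,z,px('side',[*f2w(-.1213,y),z]).round(0))
for y in (.013,.0):
  for z in (.101,.107): print(y,z,px('side',[*f2w(-.1213,y),z]).round(0))
"
```

```text
0.079 0.101 [365. 275.]
0.079 0.107 [366. 271.]
0.086 0.101 [362. 277.]
0.086 0.107 [362. 273.]
0.093 0.101 [358. 280.]
0.093 0.107 [358. 276.]
0.013 0.101 [397. 255.]
0.013 0.107 [397. 251.]
0.0 0.101 [402. 251.]
0.0 0.107 [403. 248.]
```

Call:
{"method": "apply_moves", "body": {"rows": [[[0.006,0.003,0.01],0,0.066],[[0.006,0.003,0.02],0,0.066],[[0.006,0.003,0.03],0,0.066],[[0.006,0.003,0.04],0,0.066],[[0.006,0.003,0.046],0,0.066],[[0.006,0.003,0.05],0,0.066],[[0.006,0.003,0.053],0,0.066],[[0.006,0.003,0.053],0,0.066]]}}

```text
time_s: 3.4
ee_pos: [0.5788, 0.0151, 0.1206]
tool_rot: [-0.0, 0.631, 0.775, -0.0]
contact_force: [0.2, 0.0, 0.9]
opening: 0.0658
```

```bash
python3 -c "
from h import *
st()
a=arm.snapshot('side')
cv2.imwrite('pics/s2.png',cv2.resize(a[200:380,240:470],None,fx=3.2,fy=3.2)[:,:,::-1])
"
```

```text
t 3.4 ee [0.5788 0.0151 0.1206] fix [-115.1   43.2] yangle 11.7 F fix [-0.02 -0.17] 0.91 op 0.0658
```

View pics/s2.png

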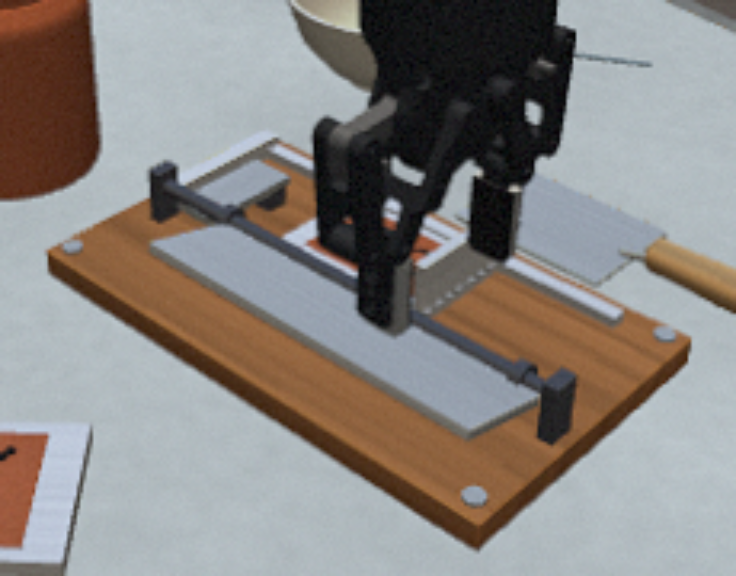

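The near tip is right at the bar at crop (385,325), and Fz = 0.9 N says it's just touching. The far tip is behind the end plate with a gap. Next I press 11 mm.

Call:
{"method": "apply_moves", "body": {"rows": [[[0,0,0.002],0,0.066],[[0,0,0.004],0,0.066],[[0,0,0.006],0,0.066],[[0,0,0.008],0,0.066],[[0,0,0.0095],0,0.066],[[0,0,0.011],0,0.066],[[0,0,0.011],0,0.066],[[0,0,0.011],0,0.066]]}}

```text
time_s: 4.25
ee_pos: [0.5787, 0.0151, 0.11]
tool_rot: [-0.0, 0.631, 0.776, -0.0]
contact_force: [-1.9, -0.9, 3.3]
opening: 0.0658
```

```bash
python3 -c "
from h import *
st()
a=arm.snapshot('side')
cv2.imwrite('pics/s3.png',cv2.resize(a[200:380,240:470],None,fx=3.2,fy=3.2)[:,:,::-1])
"
```

```text
t 4.25 ee [0.5787 0.0151 0.11  ] fix [-115.1   43.2] yangle 11.7 F fix [-0.52  2.06] 3.3 op 0.0658
```

View pics/s3.png

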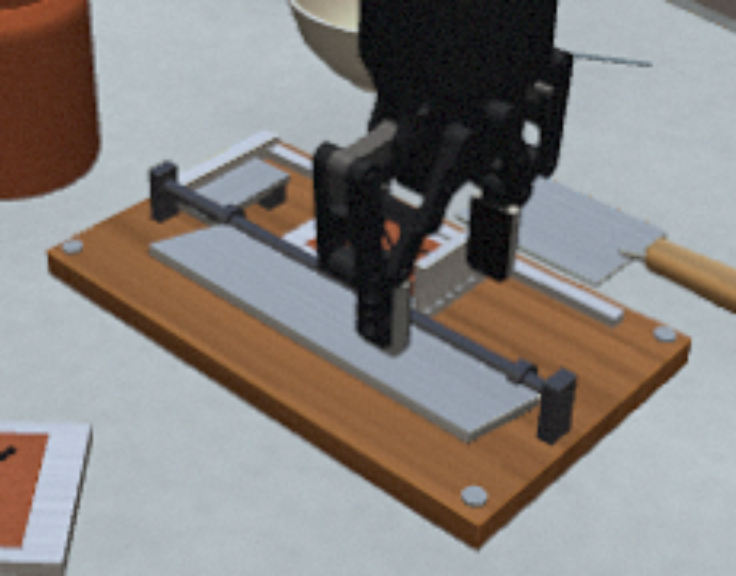

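```bash
python3 -c "
from h import *
for y in (.07,.076,.083,.09):
  for z in (.037,.042,.047): print(y,z,(px('side',[*f2w(-.115-.011,y),z])-[240,200])*3.2, (px('side',[*f2w(-.115+.011,y),z])-[240,200])*3.2)
print(arm.observe()['contact_force'],arm.observe()['ft_torque'])
"
```

```text
0.07 0.037 [417.79545899 362.73288295] [377.68615502 340.1138035 ]
0.07 0.042 [418.34962573 353.3359307 ] [378.05069556 330.82218938]
0.07 0.047 [418.9073213  343.85322486] [378.41732393 321.44813334]
0.076 0.037 [408.62824432 369.37914249] [368.47785375 346.47365769]
0.076 0.042 [409.14569782 359.95526929] [368.80505224 337.15497774]
0.076 0.047 [409.66644775 350.44470874] [369.13409556 327.75297342]
0.083 0.037 [397.78745492 377.23379617] [357.59273235 353.98757946]
0.083 0.042 [398.26070489 367.7787838 ] [357.87504236 344.6375406 ]
0.083 0.047 [398.73696412 358.23598133] [358.15889831 335.20313531]
0.09 0.037 [386.786917   385.19871265] [346.55190669 361.60449772]
0.09 0.042 [387.21444046 375.71287201] [346.78786101 352.22335335]
0.09 0.047 [387.64466783 366.13812411] [347.02504518 342.7567869 ]
[-2.1056306  -0.55519787  4.24470645] [-0.07188966  0.46854185 -0.05202309]
```

```bash
python3 -c "
import cv2
a=cv2.imread('pics/s3.png');cv2.imwrite('pics/s3b.png',cv2.resize(a[130:400,290:560],None,fx=2.2,fy=2.2,interpolation=cv2.INTER_CUBIC))
"
```

```text
(no output)
```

View pics/s3b.png

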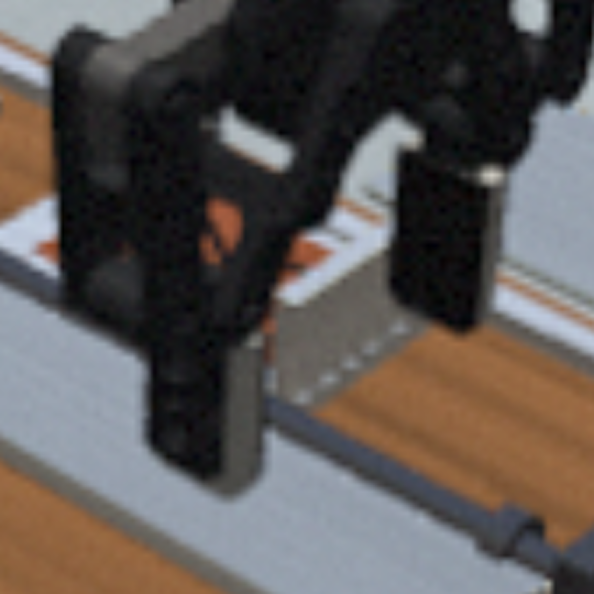

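The tip's corners at crop (360,337), (393,355) and (410,345) fit y ≈ 76–83 mm and z ≈ 46 mm. So the bar is only now being touched, the part-open tips reach about 64 mm, and the bar hasn't moved yet. I'll press a further 9.5 mm.

Call:
{"method": "apply_moves", "body": {"rows": [[[0,0,0.0015],0,0.066],[[0,0,0.003],0,0.066],[[0,0,0.0045],0,0.066],[[0,0,0.006],0,0.066],[[0,0,0.0075],0,0.066],[[0,0,0.0095],0,0.066],[[0,0,0.0095],0,0.066],[[0,0,0.0095],0,0.066]]}}

```text
time_s: 5.1
ee_pos: [0.5783, 0.015, 0.1003]
tool_rot: [-0.0, 0.631, 0.776, -0.0]
contact_force: [-4.0, -1.3, 7.4]
opening: 0.066
```

```bash
python3 -c "
from h import *
st()
a=arm.snapshot('side')
cv2.imwrite('pics/s4.png',cv2.resize(a[200:380,240:470],None,fx=3.2,fy=3.2)[:,:,::-1])
"
```

```text
t 5.1 ee [0.5783 0.015  0.1003] fix [-115.1   43.7] yangle 11.7 F fix [-0.49  4.18] 7.39 op 0.066
```

View pics/s4.png

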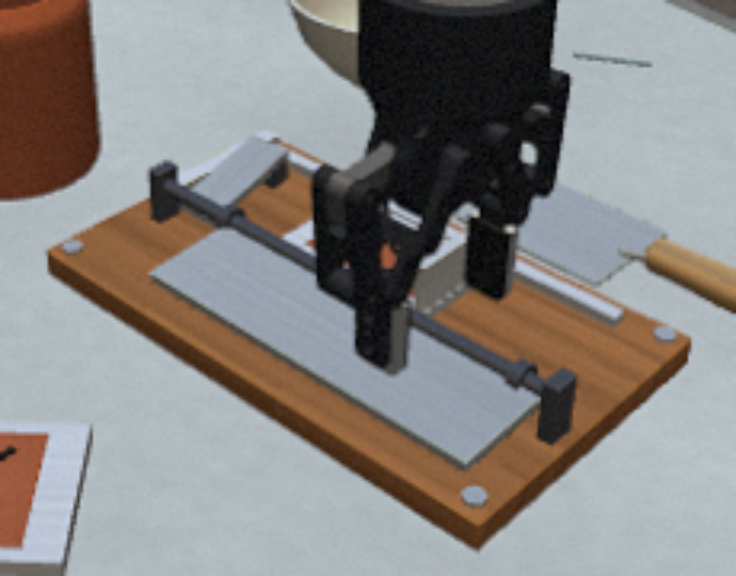

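The bar is down: its outer corner has moved from crop (470,437) to (465,467), about 0.29 rad. The jaw is visibly raised at (235,170), so I start pushing slowly.

Call:
{"method": "apply_moves", "body": {"rows": [[[0.003,0,0],0,0.066],[[0.006,0,0],0,0.066],[[0.009,0,0],0,0.066],[[0.012,0,0],0,0.066],[[0.015,0,0],0,0.066],[[0.018,0,0],0,0.066],[[0.021,0,0],0,0.066],[[0.024,0,0],0,0.066]]}}

```text
time_s: 5.95
ee_pos: [0.5752, 0.038, 0.101]
tool_rot: [0.001, 0.631, 0.776, 0.0]
contact_force: [0.4, -6.6, 6.9]
opening: 0.0663
```

```bash
python3 -c "
from h import *
st()
a=arm.snapshot('side')
cv2.imwrite('pics/s5.png',cv2.resize(a[200:380,240:470],None,fx=3.2,fy=3.2)[:,:,::-1])
"
```

```text
t 5.95 ee [0.5752 0.038  0.101 ] fix [-91.9  41.9] yangle 11.75 F fix [-6.52  0.96] 6.91 op 0.0663
```

View pics/s5.png

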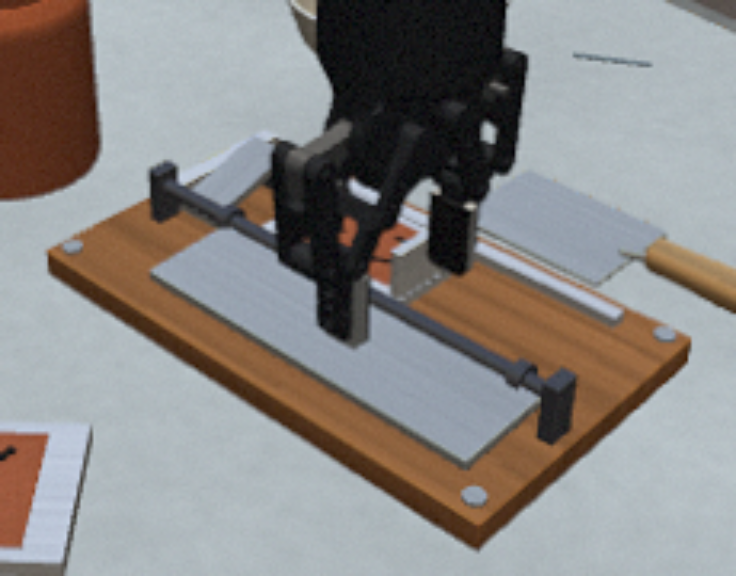

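Call:
{"method": "apply_moves", "body": {"rows": [[[0.003,0,0],0,0.066],[[0.006,0,0],0,0.066],[[0.009,0,0],0,0.066],[[0.012,0,0],0,0.066],[[0.015,0,0],0,0.066],[[0.018,0,0],0,0.066],[[0.021,0,0],0,0.066],[[0.024,0,0],0,0.066]]}}

```text
time_s: 6.8
ee_pos: [0.5704, 0.0615, 0.101]
tool_rot: [0.001, 0.631, 0.776, 0.001]
contact_force: [0.3, -6.4, 8.5]
opening: 0.0662
```

```bash
python3 -c "
from h import *
st()
a=arm.snapshot('side');b=arm.snapshot('top')
cv2.imwrite('pics/s6.png',cv2.resize(a[200:380,240:470],None,fx=3.2,fy=3.2)[:,:,::-1])
cv2.imwrite('pics/t6.png',cv2.resize(b[170:310,280:460],None,fx=4,fy=4)[:,:,::-1])
"
```

```text
t 6.8 ee [0.5704 0.0615 0.101 ] fix [-67.9  41.8] yangle 11.75 F fix [-6.32  0.99] 8.46 op 0.0662
```

View pics/s6.png

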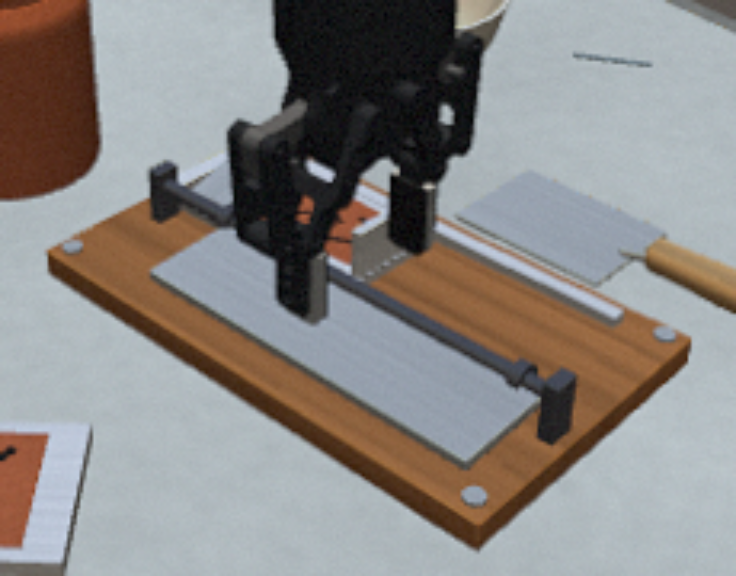

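View pics/t6.png

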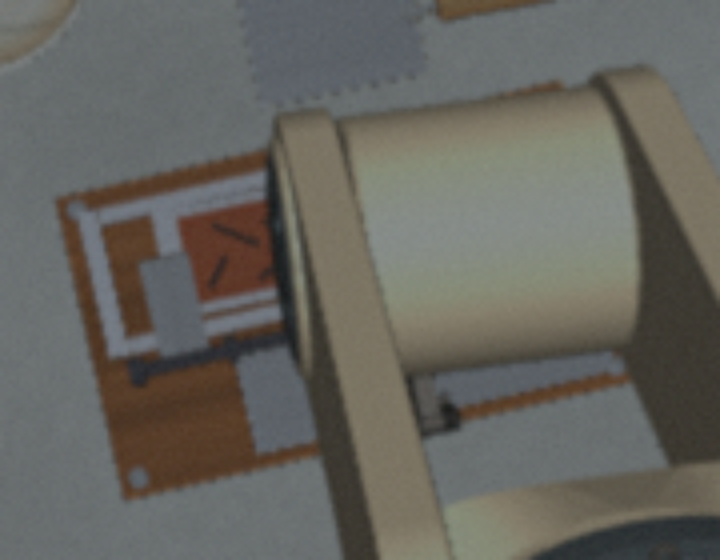

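The top view still shows the holder. Its far leading corner is at about crop (151,216), and the stop's inner edge is at about (100,222), so I'll measure the gap between them.

```bash
python3 -c "
from h import *
for c in [(151,217),(100,222),(128,345)]:
  p=(np.array(c)+.5)/4-.5+[280,170]; print(c,(w2f(onz('top',*p,.022))*1000).round(1))
"
```

```text
(151, 217) [ 33.5 -27.4]
(100, 222) [ 59.5 -30.8]
(128, 345) [59.8 33.9]
```

The leading edge is at x ≈ 33 mm, which agrees with the finger position, so about 26.5 mm remain. I'll go 20 mm now and creep the rest.

Call:
{"method": "apply_moves", "body": {"rows": [[[0.003,0,0],0,0.066],[[0.006,0,0],0,0.066],[[0.009,0,0],0,0.066],[[0.012,0,0],0,0.066],[[0.015,0,0],0,0.066],[[0.0175,0,0],0,0.066],[[0.0195,0,0],0,0.066],[[0.021,0,0],0,0.066]]}}

```text
time_s: 7.7
ee_pos: [0.5661, 0.0821, 0.101]
tool_rot: [0.001, 0.631, 0.776, 0.001]
contact_force: [0.7, -7.0, 8.1]
opening: 0.0661
```

```bash
python3 -c "
from h import *
st()
b=arm.snapshot('top')
cv2.imwrite('pics/t7.png',cv2.resize(b[200:280,285:375],None,fx=8,fy=7.5*8/7.5,interpolation=cv2.INTER_CUBIC)[:,:,::-1][:600])
"
```

```text
t 7.7 ee [0.5661 0.0821 0.101 ] fix [-46.9  41.7] yangle 11.75 F fix [-7.01  0.72] 8.11 op 0.0661
```

View pics/t7.png

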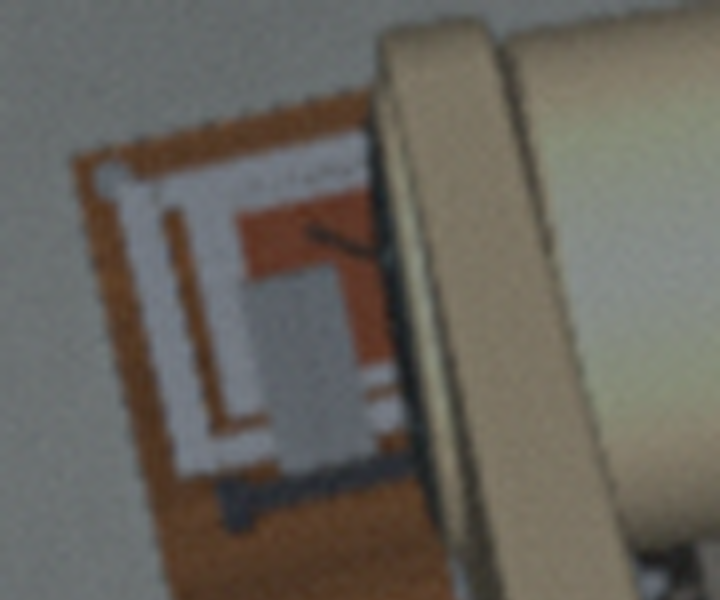

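The remaining gap, crop (165,215) to (188,210), is about 23/8 px, or roughly 6 mm.

Call:
{"method": "apply_moves", "body": {"rows": [[[0.0006,0,0],0,0.066],[[0.0012,0,0],0,0.066],[[0.0018,0,0],0,0.066],[[0.0024,0,0],0,0.066],[[0.003,0,0],0,0.066],[[0.0036,0,0],0,0.066],[[0.0042,0,0],0,0.066],[[0.0045,0,0],0,0.066]]}}

```text
time_s: 8.55
ee_pos: [0.5652, 0.0864, 0.101]
tool_rot: [0.001, 0.631, 0.776, 0.0]
contact_force: [1.1, -6.7, 8.1]
opening: 0.0662
```

```bash
python3 -c "
from h import *
st()
b=arm.snapshot('top')
cv2.imwrite('pics/t8.png',cv2.resize(b[200:275,285:375],None,fx=8,fy=8,interpolation=cv2.INTER_CUBIC)[:,:,::-1])
"
```

```text
t 8.55 ee [0.5652 0.0864 0.101 ] fix [-42.5  41.8] yangle 11.75 F fix [-6.77  0.28] 8.09 op 0.0662
```

View pics/t8.png

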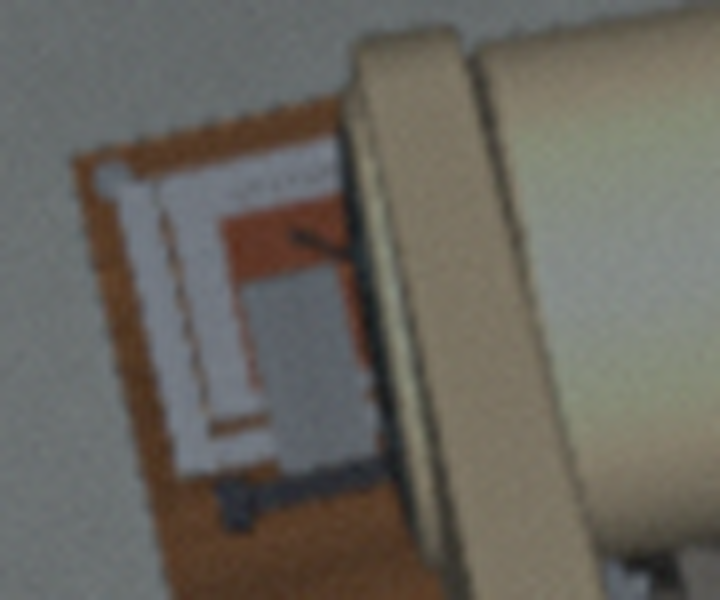

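A thin gap of about 2 mm is left. I'll creep 1.5 mm and watch the force.

Call:
{"method": "apply_moves", "body": {"rows": [[[0.0003,0,0],0,0.066],[[0.0006,0,0],0,0.066],[[0.0009,0,0],0,0.066],[[0.0012,0,0],0,0.066],[[0.0015,0,0],0,0.066],[[0.0015,0,0],0,0.066],[[0.0015,0,0],0,0.066],[[0.0015,0,0],0,0.066]]}}

```text
time_s: 9.4
ee_pos: [0.565, 0.0875, 0.101]
tool_rot: [0.002, 0.631, 0.776, 0.0]
contact_force: [2.0, -8.6, 7.4]
opening: 0.0661
```

```bash
python3 -c "
from h import *
st()
b=arm.snapshot('top')
cv2.imwrite('pics/t9.png',cv2.resize(b[200:275,285:375],None,fx=8,fy=8,interpolation=cv2.INTER_CUBIC)[:,:,::-1])
"
```

```text
t 9.4 ee [0.565  0.0875 0.101 ] fix [-41.4  41.7] yangle 11.74 F fix [-8.87 -0.2 ] 7.42 op 0.0661
```

View pics/t9.png

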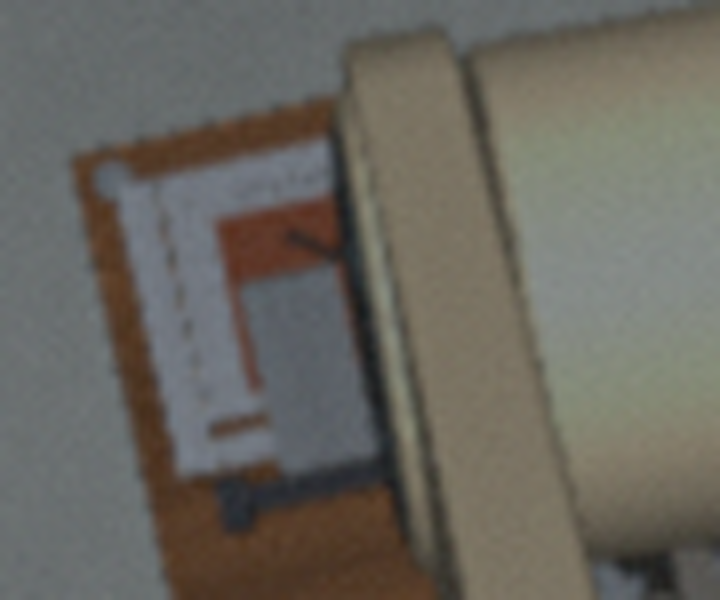

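The force is up 2 N, the tool moved only 1.1 of the 1.5 mm commanded, and the gap is hairline. One small nudge should confirm it.

Call:
{"method": "apply_moves", "body": {"rows": [[[0.0002,0,0],0,0.066],[[0.0004,0,0],0,0.066],[[0.0006,0,0],0,0.066],[[0.0006,0,0],0,0.066],[[0.0006,0,0],0,0.066],[[0.0006,0,0],0,0.066],[[0.0006,0,0],0,0.066],[[0.0006,0,0],0,0.066]]}}

```text
time_s: 10.25
ee_pos: [0.565, 0.0877, 0.1011]
tool_rot: [0.002, 0.631, 0.776, 0.0]
contact_force: [2.3, -11.8, 8.2]
opening: 0.0657
```

```bash
python3 -c "
from h import *
st()
"
```

```text
t 10.25 ee [0.565  0.0877 0.1011] fix [-41.2  41.7] yangle 11.74 F fix [-12.04   0.15] 8.19 op 0.0657
```

It's firmly against the stop: the force went from 6.8 to 12 N with no further travel. I'll back the pusher off 8 mm with the bar still held down, then look.

Call:
{"method": "apply_moves", "body": {"rows": [[[-0.001,0,0],0,0.066],[[-0.002,0,0],0,0.066],[[-0.003,0,0],0,0.066],[[-0.004,0,0],0,0.066],[[-0.005,0,0],0,0.066],[[-0.0065,0,0],0,0.066],[[-0.008,0,0],0,0.066],[[-0.008,0,0],0,0.066]]}}

```text
time_s: 11.05
ee_pos: [0.5659, 0.082, 0.1009]
tool_rot: [0.0, 0.632, 0.775, 0.001]
contact_force: [-1.6, 4.6, 8.0]
opening: 0.0659
```

```bash
python3 -c "
from h import *
st()
b=arm.snapshot('top');a=arm.snapshot('side')
cv2.imwrite('pics/t10.png',cv2.resize(b[200:275,285:375],None,fx=8,fy=8,interpolation=cv2.INTER_CUBIC)[:,:,::-1])
cv2.imwrite('pics/s10.png',cv2.resize(a[200:380,240:470],None,fx=3.2,fy=3.2)[:,:,::-1])
"
```

```text
t 11.05 ee [0.5659 0.082  0.1009] fix [-46.9  41.9] yangle 11.65 F fix [4.88 0.62] 8.0 op 0.0659
```

View pics/t10.png

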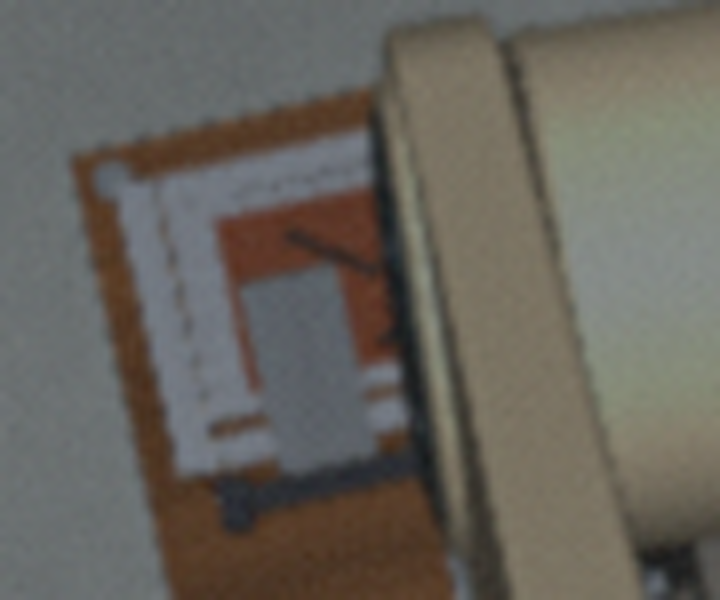

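View pics/s10.png

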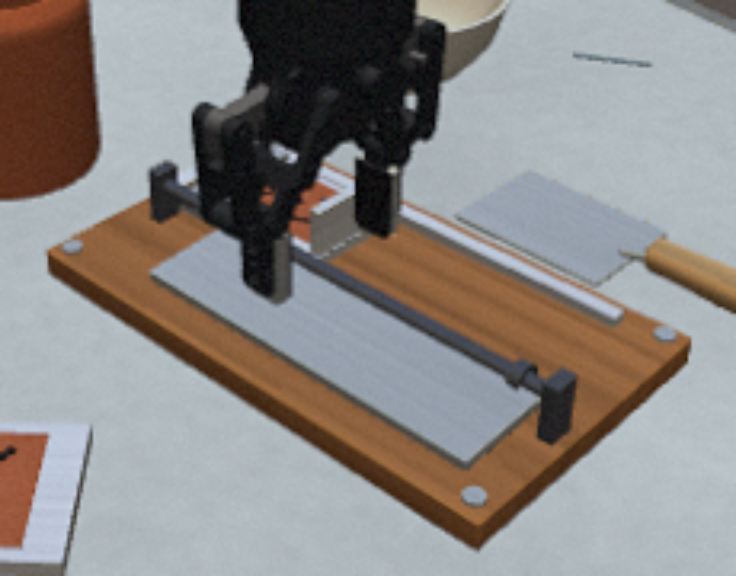

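The holder stayed home in the top view: its edge at crop (163,200) is still against the stop. The pusher has also separated from the plate. Now I let the bar up slowly and rise clear.

Call:
{"method": "apply_moves", "body": {"rows": [[[0,0,-0.0015],0,0.066],[[0,0,-0.003],0,0.066],[[0,0,-0.0045],0,0.066],[[0,0,-0.006],0,0.066],[[0,0,-0.008],0,0.066],[[0,0,-0.011],0,0.066],[[0,0,-0.015],0,0.066],[[0,0,-0.02],0,0.066]]}}

```text
time_s: 11.95
ee_pos: [0.5648, 0.0811, 0.1204]
tool_rot: [-0.0, 0.631, 0.775, -0.0]
contact_force: [0.5, 0.4, 0.7]
opening: 0.0659
```

Call:
{"method": "apply_moves", "body": {"rows": [[[0,0,-0.01],0,0.066],[[0,0,-0.03],0,0.066],[[0,0,-0.06],0,0.066],[[-0.03,0,-0.09],0,0.066],[[-0.07,0,-0.12],0,0.066],[[-0.11,0,-0.14],0,0.066],[[-0.15,0,-0.14],0,0.066],[[-0.19,0,-0.14],0,0.066]]}}

```text
time_s: 12.75
ee_pos: [0.6041, -0.1064, 0.2624]
tool_rot: [0.001, 0.631, 0.776, 0.001]
contact_force: [1.2, 0.6, -0.1]
opening: 0.0659
```

Call:
{"method": "apply_moves", "body": {"rows": [[[-0.03,0,0],0,0.066],[[-0.06,0,0],0,0.066],[[-0.09,0,0],0,0.066],[[-0.12,0,0],0,0.066],[[-0.13,0,0],0,0.066],[[-0.13,0,0],0,0.066],[[-0.13,0,0],0,0.066],[[-0.13,0,0],0,0.066]]}}

```text
time_s: 13.55
ee_pos: [0.6298, -0.2308, 0.2605]
tool_rot: [-0.0, 0.631, 0.776, 0.0]
contact_force: [-0.5, 0.3, 0.8]
opening: 0.0659
```

```bash
python3 -c "
from h import *
st()
b=arm.snapshot('top');a=arm.snapshot('side')
cv2.imwrite('pics/t11.png',cv2.resize(b[180:305,285:450],None,fx=4.8,fy=4.8,interpolation=cv2.INTER_CUBIC)[:,:,::-1])
cv2.imwrite('pics/s11.png',cv2.resize(a[200:380,240:470],None,fx=3.2,fy=3.2)[:,:,::-1])
cv2.imwrite('pics/full11.png',b[:,:,::-1])
"
```

```text
t 13.55 ee [ 0.6298 -0.2308  0.2605] fix [-366.2   43.9] yangle 11.75 F fix [0.4  0.42] 0.84 op 0.0659
```

View pics/t11.png

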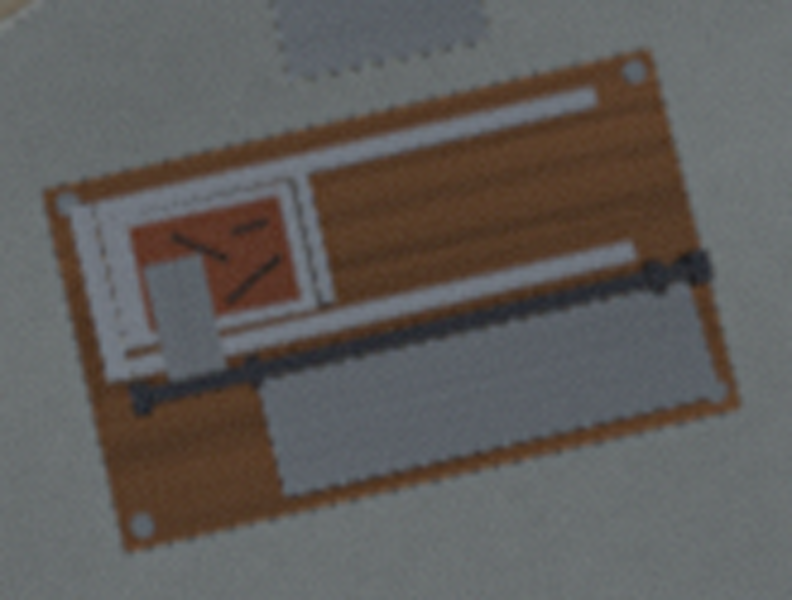

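View pics/s11.png

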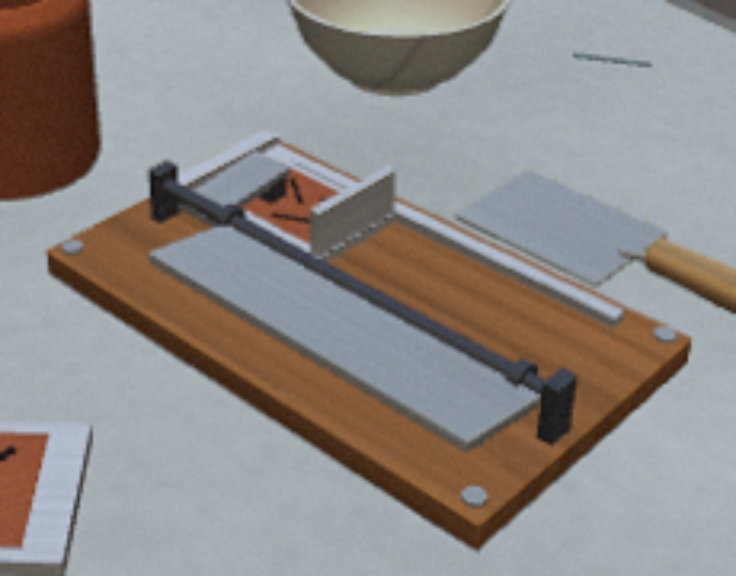

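View pics/full11.png

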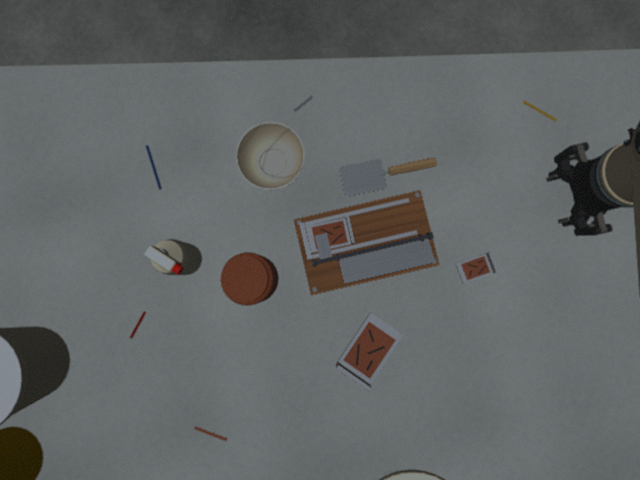

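The holder is home, with its edge at crop (97,205)–(122,345) against the stop. The jaw is resting on it and the bystanders are in the same pixels as before. I'm handing in.

```bash
python3 -c "
from workcell import arm
print(arm.job_done())"
```

```text
the job is handed in; nothing more can be done
None
```

I loaded the middle-sized holder into the fixture and handed the job in at about 13.6 s of the 43 s allowed. No verdict is reported.

I pressed the bar to about 0.29 rad with one fingertip and pushed the holder along the channel with the other. At the stop the push force rose from about 7 to 12 N with no further travel. I then backed the pusher off with the bar still down, released the bar and moved clear.

**Last checks:**
- **Holder:** in the top view only a hairline line shows between its leading edge and the stop, and it looks flat and straight in the channel.
- **Clip:** the released bar sits between its rest and pressed positions, at roughly 0.07–0.1 rad by eye. That fits the jaw clamping the holder, but the low end is slightly under the 0.075 limit and I could not read the angle directly.
- **Bystanders:** the tub, bowl, palette knife and spray bottle appear in the same places as at the start.
- **Robot:** it is touching nothing, with the residual force within about 1 N.

**Disagreements along the way:**
- **Board corners:** the side and top views differed by up to about 5 mm.
- **First bar contact:** the 0.9 N reading I took as contact was a false alarm. The part-open fingertips reach about 64 mm rather than 73 mm, so I corrected that from the picture before pressing.

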